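# Lock the green toy box with the paddle key

## Robot

A 6-joint arm with a two-finger parallel gripper is mounted at the origin on the work surface. World frame = base frame: x ahead of the robot, y to its left, z up, the work surface at z = 0. Lengths are in m, angles in rad, forces in N, time in s.
With the tool pointing down it reaches from about 0.375 to 0.9 m from the base axis. Payload 3.1 kg.
Tool frame: the origin (TCP) lies midway between the tips of the shut fingers; the grasp point (between the pads) lies 19 mm behind it; z points along the fingers, y is the line along which they close (so a half turn about z gives the same grasp; the last joint's range is limited). The gripper opens to 87 mm and grips with 3 to 60 N. Pads are 19 mm wide; open, the fingers measure 117 mm over their backs; the gripper's body (75 mm by 190 mm) begins 51 mm behind the grasp point.
Start: joints at [1.169, 0.527, 1.433, -0, 1.181, -0.178], TCP at [0.138, 0.61, 0.223] pointing down, gripper open.
Joint ranges: [-3.08, 3.08], [-0.75, 2.2], [0.22, 2.44], [-1.43, 4.57], [0, 2.65], [-2.85, 2.85]. Speed limits (rad/s): [2.79, 2.79, 3.14, 3.14, 3.14, 3.14].

## Interface

Orientations are given as a unit quaternion [x, y, z, w].
In Python, from rig import get_obs, cams, job gives the robot as it stands.
- The arm moves only by the tool servo_tool, never from a script. Its argument "moves" is text: rows parted by semicolons, each of 5 numbers parted by spaces: the shift along the tool's x, y, z in m, then the turn about the tool's z in degrees, then the finger opening in m, from 0 to 0.087. In form: dx dy dz spin claw; .... A call has 1 to 10 rows; each row is the pose to reach, as a shift and turn from the pose commanded when the call began, along the tool's axes at that moment; what a row does not reach only later rows make up. A row lasts 1/12 s, in which the tool goes at most 41.7 mm and 7.16 degrees, less where a joint would pass 70% of its speed; a pose out of reach is approached as far as the arm can. A call with a gripper value outside its range is refused whole. The fingers move at their own pace and stop on an object; "grip_force" is the grip in N (left out, the last holds). Time passes only in rows, so rows that repeat a pose let the fingers close. It gives the time, the measured TCP pose, the force, the opening and the grip force at its end, in the units of the state.
- get_obs(): the state, without advancing time (a new reading comes with each control period).
- cams.camera(name): name is "side" or "top" or "wrist"; returns the picture (400x640x3 uint8, blue, green, red); there is no depth.
- cams.camera_model(name): a dict with "fx", "fy", "cx", "cy" (pixels), "R" (3x3) and "t" (3): a world point X has camera coordinates R X + t. Camera axes: x right, y down, z forward; pixel columns grow to the right and rows downward; lengths in m; the calibration is good to about 2 mm. A picture is of the moment at which its call begins: read the wrist's pose just before it. camera_model takes no time and is no camera call; for the wrist camera it gives the pose at the moment of the call.
- job.hand_in(): hands the job in; it is judged then, once.
The state is a dict: "time": time; "q": joint angles; "joint_velocities": joint speeds; "joint_torque": joint torques, N m; "position": TCP position; "tool_rot": TCP orientation; "ft_force": force on the tool from outside, world axes, zero at the start; "moment": the same for the moment, N m; "grip_width": finger opening in m; "grip_force": force on a finger pad.
Only numpy, scipy, OpenCV 4.12 (cv2) and the standard library are available. Lean on these libraries where they do the work, as an engineer would, in place of code of your own. Each camera call takes 0.05 s, during which the arm holds its last target. There are 200 camera calls.

## Task

Lock the green toy box: take the purple paddle key from its grey stand, push its blade well down into the slot of the brass cam lock on the green box, and turn it clockwise, seen from above, as far as it will go, about a quarter turn. Then stand the key back upright in its stand and let go. The orange box is already locked; leave its lock as it is.

Things in the scene. Friction and masses are not known exactly. Their poses are not given: they have to be found in the camera images.
- key_handle (a point): Centre of the purple key's handle: 50 (own x) by 24 (own y) by 60 mm (own z, up); grip across the 24. Below it a steel blade 30 wide (x), 6 thick (y), 28 long, tip 58 mm below this point. It stands blade down in a fixed grey stand, 34 mm tall, handle resting on its top, this point 64 mm above the table. The stand's pocket, in line with the key, is 35 by 9 mm, mouth flared 4 mm each side.
- green_slot (a point): Middle of the slot's mouth on top of the 66 mm brass cam of the green box (fixed, 130 mm square, 50 tall); the mouth is 68 mm above the table. Own x lies along the slot, z up; it turns with the cam. Slot 38 by 10 mm, 16 deep, mouth flared 4 mm each side: the blade fits either way round, with about 8 degrees of play each way before it drives the cam. White collar around it, 6 mm lower.
- green_cam (a joint): Angle of the green box's cam in rad, growing clockwise seen from above. It starts between 0.05 and 0.35 (unlocked, slot towards the red dot) and meets a hard stop at 1.571 (locked, slot towards the blue dot). It stays where it is left; friction about 0.08 N m.
- orange_cam (a joint): Angle of the like cam on the orange box, a bystander of the same size: already locked, about 1.57 rad, and to stay so.
Not all that is in view belongs to the job. There is more than one size of the part that bears orange_cam; the job needs the largest.

How it is judged:
On the way, in this order (a step that is already met when the one before it is completed fails the run):
1. the key's blade is at least 6 mm down in the green cam's slot (horizontal distance between key_handle and green_slot below 0.015 m and z of key_handle in the frame of green_slot below 0.052 m and angle between the x axis of key_handle and the x axis of green_slot, either way round below 0.35 rad), for 0.1 s.
2. the green cam is turned to within 10 degrees of its stop, the blade still in the slot (value of joint green_cam above 1.396 rad and horizontal distance between key_handle and green_slot below 0.017 m and z of key_handle in the frame of green_slot below 0.055 m), for 0.1 s.
At the end, for the whole second after the job is handed in: The green cam is within 10 degrees of its locked stop, the orange cam still within 10 degrees of its own, and the key stands released and at rest in its stand, its handle's centre within 12 mm of where it began and upright within 10 degrees (value of joint each of green_cam, orange_cam above 1.396 rad and distance of key_handle from where it was at the start of the episode below 0.012 m and angle between key_handle's own z axis and vertical below 0.175 rad and linear speed of key below 0.02 m/s); the robot touches nothing.
It fails at once if the orange box's lock is turned back by more than 10 degrees (value of joint orange_cam below 1.396 rad).
It also fails if it takes over 51 s, if anything falls off the work surface, if the arm or the gripper's body presses on something with over 40 N, if the wrist force passes 120 N, or if a joint passes its speed limit or range.

## Working session

There is one attempt and no reset: what is moved stays moved. The work goes in short steps, Python scripts to look and compute and a tool call to move; the robot and the scene stay as the last step left them, time stands still between calls to the robot, and variables do not carry over. Pictures are saved under pics/ and viewed, at most 10 in all, crops included, and the job is handed in when it is done.

Besides the shell and the picture viewer there is one more tool, called after "Emit:" as name(argument=value, ...), one argument or row to a line, values as JSON. servo_tool: Moves the arm, as the interface text tells. Its arguments: {"type":"object","properties":{"moves":{"type":"string"},"grip_force":{"type":"number"}},"required":["moves"]}

```bash
mkdir -p pics; ls; cat > h.py <<'E'
import numpy as np, cv2
from rig import get_obs, cams, job
def ray(m,u,v,z):
    R=np.array(m["R"]);t=np.array(m["t"])
    d=R.T@np.array([(u-m["cx"])/m["fx"],(v-m["cy"])/m["fy"],1.]);c=-R.T@t
    return c+d*(z-c[2])/d[2]
def proj(m,X):
    p=np.array(m["R"])@np.array(X)+np.array(m["t"])
    return m["fx"]*p[0]/p[2]+m["cx"],m["fy"]*p[1]/p[2]+m["cy"]
E
python3 - <<'E'
from h import *
a=[cams.camera(n) for n in("top","side")]
for n,i in zip(("top","side"),a): cv2.imwrite(f"pics/{n}0.png",i); m=cams.camera_model(n); print(n,m)
o=get_obs(); print(o)
E
```

```text
pics
top {'fx': 516.4513739055325, 'fy': 516.4513739055325, 'cx': 313.1371535839722, 'cy': 196.3753694469167, 'R': array([[ 0.01432692, -0.99988322, -0.00531845],
       [-0.99720255, -0.01389786, -0.0734434 ],
       [ 0.0733609 ,  0.00635579, -0.99728521]]), 't': array([-0.00197143,  0.51422615,  1.0765266 ])}
side {'fx': 507.06820433612876, 'fy': 507.06820433612876, 'cx': 322.3131753667602, 'cy': 203.76042675219009, 'R': array([[ 0.9563558 , -0.29132308,  0.02268141],
       [-0.16385681, -0.59893739, -0.78385263],
       [ 0.24193911,  0.74592551, -0.62053252]]), 't': array([-0.47664921,  0.14109657,  0.80035798])}
{'time': 0.1, 'q': array([ 1.16947242e+00,  5.28345496e-01,  1.43377312e+00, -1.03973419e-05,
        1.18139257e+00, -1.78515987e-01]), 'joint_velocities': array([-9.86553443e-05, -1.56928444e-03, -2.11211643e-03,  3.68181174e-04,
       -7.89709521e-04, -9.77602615e-04]), 'joint_torque': array([-5.62142159e-04, -4.40988243e+01, -1.77149445e+01,  6.34716754e-02,
        5.34442056e-02, -3.95733844e-05]), 'position': array([0.13782925, 0.60894078, 0.22168684]), 'tool_rot': array([ 1.11171647e-01,  9.93800757e-01, -9.20605552e-04, -2.69623254e-04]), 'ft_force': array([-0.18260226, -0.09831925, -0.8548806 ]), 'moment': array([ 0.04871256, -0.01123272,  0.03438721]), 'grip_force': 0.0, 'grip_width': 0.0870093993898571}
```

View pics/top0.png

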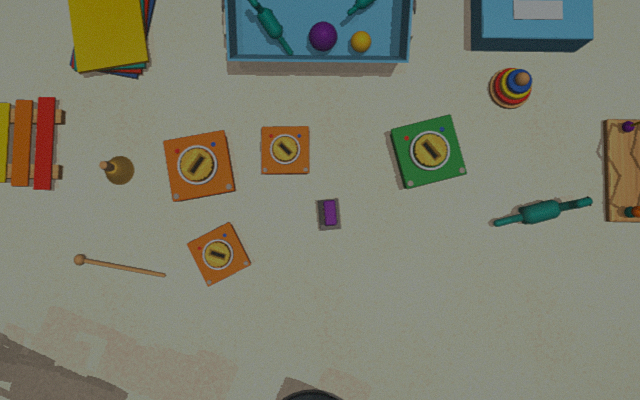

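View pics/side0.png

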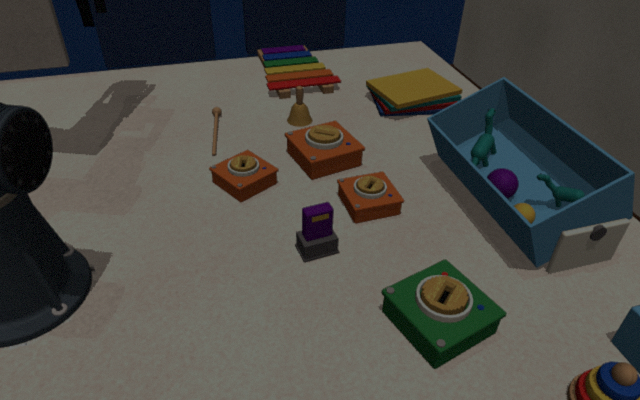

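The top view shows the key at (329,213) and the green box with its cam at (430,152). The orange boxes are at (198,165) (the largest), (285,150) and (218,254).
Purple look-alikes are the ball at (322,37) and the bead at (628,126). I choose the key at (329,213), since it is the only purple thing on a grey stand. The only green box is at (430,152). Next I measure these and check them in a close crop.

```bash
cat > m.py <<'E'
from h import *
def purple(img):
    h=cv2.cvtColor(img,cv2.COLOR_BGR2HSV); return cv2.inRange(h,(130,90,40),(160,255,255))
def big(mask,near=None,r=60):
    cs=[c for c in cv2.findContours(mask,cv2.RETR_EXTERNAL,cv2.CHAIN_APPROX_NONE)[0]]
    if near is not None: cs=[c for c in cs if np.hypot(*(c.mean((0,1))-near))<r]
    return max(cs,key=cv2.contourArea)
def rect(c,m,z):
    "min-area rect of a contour cast on plane z: centre, (long,short), long-axis angle deg"
    p=np.array([ray(m,u,v,z)[:2] for u,v in c[:,0]],np.float32)
    r=cv2.boxPoints(cv2.minAreaRect(p*1000)); e=[r[1]-r[0],r[2]-r[1]]; L=[np.linalg.norm(x) for x in e]
    l=e[int(np.argmax(L))]; return (r.mean(0)/1000).round(4),sorted(L)[::-1],np.degrees(np.arctan2(l[1],l[0]))%180
E
python3 - <<'E'
from m import *
i=cv2.imread("pics/top0.png");m=cams.camera_model("top")
print("key",rect(big(purple(i),(329,213),25),m,.094))
h=cv2.cvtColor(i,cv2.COLOR_BGR2HSV)
br=cv2.inRange(h,(15,90,80),(32,255,255)); b=big(br,(430,152),30); print("cam",rect(b,m,.068))
g=cv2.inRange(h,(45,100,40),(80,255,255)); print("box",rect(cv2.convexHull(big(g,(430,152),30)),m,.05))
msk=np.zeros(br.shape,np.uint8); cv2.drawContours(msk,[cv2.convexHull(b)],-1,255,-1)
msk=cv2.erode(msk,np.ones((7,7)))
dk=cv2.bitwise_and(msk,cv2.inRange(h[...,2],0,75)); print("slot",rect(big(dk),m,.068))
s=cv2.imread("pics/side0.png"); ms=cams.camera_model("side")
c=big(purple(s),(318,220),25); print("side key ctr px",cv2.boundingRect(c))
for p,z in (("red",0),): pass
k=rect(big(purple(i),(329,213),25),m,.094)[0]; print("proj side handle ctr",proj(ms,[*k,.064]), "r",np.hypot(*k))
cv2.imwrite("pics/crop.png",np.hstack([cv2.resize(i[105:205,380:480],None,fx=4,fy=4),cv2.resize(i[163:263,280:380],None,fx=4,fy=4)]))
E
```

```text
key (array([ 0.4778, -0.028 ], dtype=float32), [np.float32(47.848392), np.float32(22.557959)], np.float32(6.442098))
cam (array([ 0.6097, -0.2327], dtype=float32), [np.float32(63.91443), np.float32(63.093567)], np.float32(179.99193))
box (array([ 0.6089, -0.2303], dtype=float32), [np.float32(131.30482), np.float32(127.779785)], np.float32(105.226746))
slot (array([ 0.6092, -0.2311], dtype=float32), [np.float32(36.41136), np.float32(9.38311)], np.float32(40.53055))
side key ctr px (303, 203, 30, 14)
proj side handle ctr (np.float64(316.3294554951671), np.float64(221.19479981012577)) r 0.47861972
```

View pics/crop.png

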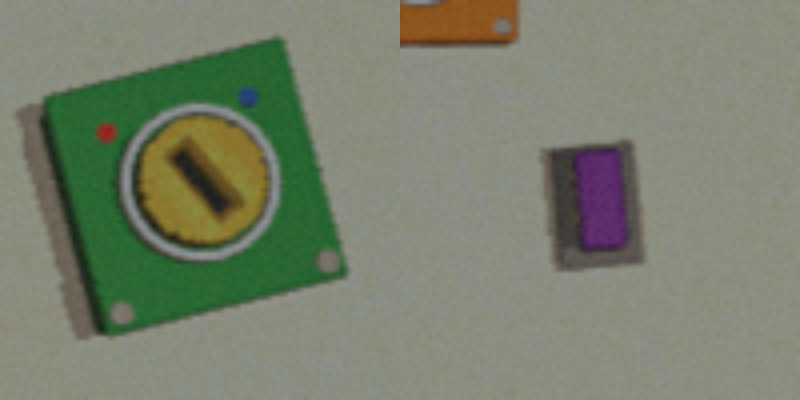

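The crop confirms the choice. The left half shows the green box's slot running from upper left (red dot side) to lower right, at 40.5° in world. The right half shows the purple handle on its grey stand, lying along world x at 6.4°.

The sizes match: handle 48x23, cam 64, slot 36x9, box 131x128. I now move above the key.

Emit:
servo_tool(
  moves="-0.472 -0.546 0 160 0.07;-0.472 -0.546 0 160 0.07;-0.472 -0.546 0 160 0.07;-0.472 -0.546 0 160 0.07;-0.472 -0.546 0 160 0.07;-0.472 -0.546 0 160 0.07;-0.472 -0.546 0 160 0.07;-0.472 -0.546 0 160 0.07;-0.472 -0.546 0 160 0.07;-0.472 -0.546 0 160 0.07",
)

```text
time: 0.93
position: [0.3344, 0.2401, 0.2225]
tool_rot: [0.674, 0.739, -0.0, -0.0]
ft_force: [0.7, 1.6, -0.7]
grip_width: 0.0699
grip_force: 0.0
```

```bash
cat > go.py <<'E'
import sys
from h import *
from scipy.spatial.transform import Rotation as Ro
def go(x,y,z,yaw):
    "shift in tool axes and spin to TCP x,y,z with tool y at yaw deg"
    o=get_obs(); R=Ro.from_quat(o["tool_rot"]).as_matrix()
    d=R.T@(np.array([x,y,z])-o["position"]); a=np.degrees(np.arctan2(R[1,1],R[0,1]))
    print("t",round(o["time"],2),"pos",o["position"].round(4),"yaw",a.round(2),"q",o["q"].round(2),"tilt",R[:,2].round(3),"F",o["ft_force"].round(1),"M",o["moment"].round(2),"w",round(o["grip_width"],4))
    print("move",d.round(4),"spin",((a-yaw+180)%360-180).round(2))
if __name__=="__main__": go(*map(float,sys.argv[1:]))
E
python3 go.py .478 -.028 .2 -83.6
```

```text
t 0.93 pos [0.3344 0.2401 0.2225] yaw 5.29 q [ 0.35  0.24  1.94 -0.    0.96  0.26] tilt [-0. -0. -1.] F [ 0.7  1.6 -0.7] M [-0.08 -0.01  0.01] w 0.0699
move [-0.2802  0.1183  0.0225] spin 88.89
```

Emit:
servo_tool(
  moves="-0.28 0.118 0.022 89 0.07;-0.28 0.118 0.022 89 0.07;-0.28 0.118 0.022 89 0.07;-0.28 0.118 0.022 89 0.07;-0.28 0.118 0.022 89 0.07;-0.28 0.118 0.022 89 0.07;-0.28 0.118 0.022 89 0.07;-0.28 0.118 0.022 89 0.07;-0.28 0.118 0.022 89 0.07;-0.28 0.118 0.022 89 0.07",
)

```text
time: 1.77
position: [0.4794, -0.0267, 0.2]
tool_rot: [0.979, 0.203, -0.0, -0.0]
ft_force: [-0.1, -0.4, 0.4]
grip_width: 0.07
grip_force: 0.0
```

Emit:
servo_tool(
  moves="0 0 0 7 0.07;0 0 0 14 0.07;0 0 0 17.3 0.07;0 0 0 17.3 0.07;0 0 0 17.3 0.07",
)

```text
time: 2.18
position: [0.4787, -0.0252, 0.2003]
tool_rot: [0.998, 0.059, -0.0, -0.0]
ft_force: [0.4, -0.5, 0.0]
grip_width: 0.0707
grip_force: 0.0
```

```bash
python3 - <<'E'
from m import *
from go import go
m=cams.camera_model("wrist"); i=cams.camera("wrist"); cv2.imwrite("pics/w1.png",i)
go(.478,-.028,.045,-83.6)
C=-np.array(m["R"]).T@m["t"]; print("cam at",C, "key px",proj(m,[.478,-.028,.094]))
try: print("key",rect(big(purple(i)),m,.094))
except Exception as e: print(e)
E
```

```text
t 2.23 pos [ 0.4788 -0.0251  0.2004] yaw -83.21 q [-0.29  0.37  1.81 -0.    0.96  1.17] tilt [-0.  0. -1.] F [ 0.4 -0.   0.2] M [-0.07  0.13 -0.01] w 0.07
move [-0.0011  0.0028  0.1554] spin 0.39
cam at [ 0.54505621 -0.01647288  0.36200942] key px (np.float64(324.43922168832677), np.float64(192.45800894430388))
key (array([ 0.482, -0.028], dtype=float32), [np.float32(55.70135), np.float32(23.065464)], np.float32(6.381662))
```

View pics/w1.png

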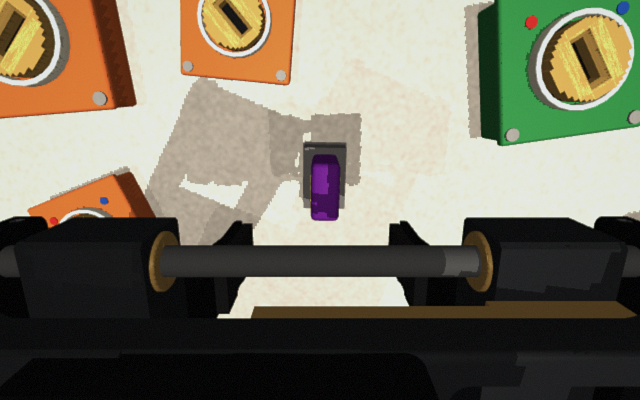

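The wrist view shows the purple handle at (325,188) midway between the open fingers, in line with them. At the handle's top height (94 mm) this gives (0.479, -0.028) at 6.4°, which agrees with the top camera. I descend and grip.

Emit:
servo_tool(
  moves="0 0.003 0.03 0.4 0.07;0 0.003 0.07 0.4 0.07;0 0.003 0.11 0.4 0.07;0 0.003 0.135 0.4 0.07;0 0.003 0.152 0.4 0.07;0 0.003 0.152 0.4 0.07;0 0.003 0.152 0.4 0.07",
)

```text
time: 2.82
position: [0.4789, -0.028, 0.0479]
tool_rot: [0.998, 0.055, -0.001, -0.0]
ft_force: [0.3, 0.3, -0.3]
grip_width: 0.0697
grip_force: 0.0
```

Emit:
servo_tool(
  moves="0 0 0 0 0.01;0 0 0 0 0.01;0 0 0 0 0.01;0 0 0 0 0.01;0 0 0 0 0.01;0 0 0 0 0.01",
  grip_force=40,
)

```text
time: 3.32
position: [0.4796, -0.0282, 0.0491]
tool_rot: [0.998, 0.055, 0.0, 0.0]
ft_force: [-0.1, 0.4, 0.7]
grip_width: 0.0379
grip_force: 0.0
```

```bash
python3 go.py .4785 -.028 .048 -83.6
```

```text
t 3.32 pos [ 0.4796 -0.0282  0.0491] yaw -83.7 q [-0.29  0.64  1.93 -0.    0.57  1.17] tilt [ 0.001 -0.    -1.   ] F [-0.1  0.4  0.7] M [-0.08  0.16  0.02] w 0.0379
move [-0.0011 -0.0004  0.0011] spin -0.1
```

Still closing.

Emit:
servo_tool(
  moves="0 0 0 0 0.01;0 0 0 0 0.01;0 0 0 0 0.01;0 0 0 0 0.01;0 0 0 0 0.01",
)

```text
time: 3.73
position: [0.4794, -0.0282, 0.0487]
tool_rot: [0.998, 0.055, 0.0, 0.0]
ft_force: [-0.5, -0.8, 2.6]
grip_width: 0.024
grip_force: 40.0
```

```bash
python3 go.py .4785 -.028 .048 -83.6
```

```text
t 3.73 pos [ 0.4794 -0.0282  0.0487] yaw -83.7 q [-0.29  0.64  1.93 -0.    0.57  1.17] tilt [ 0. -0. -1.] F [-0.5 -0.8  2.6] M [-0.04  0.19 -0.04] w 0.024
move [-0.0009 -0.0003  0.0007] spin -0.1
```

Gripped, opening 24 mm. I lift straight up.

Emit:
servo_tool(
  moves="0 0 -0.01 0 0.01;0 0 -0.025 0 0.01;0 0 -0.045 0 0.01;0 0 -0.075 0 0.01;0 0 -0.11 0 0.01;0 0 -0.14 0 0.01;0 0 -0.15 0 0.01;0 0 -0.15 0 0.01",
)

```text
time: 4.4
position: [0.4812, -0.0286, 0.202]
tool_rot: [0.998, 0.055, 0.004, 0.001]
ft_force: [-0.2, -0.1, -0.4]
grip_width: 0.0237
grip_force: 40.0
```

```bash
python3 go.py .535 -.16 .2 -66
```

```text
t 4.4 pos [ 0.4812 -0.0286  0.202 ] yaw -83.7 q [-0.29  0.36  1.81  0.    0.96  1.17] tilt [ 0.007 -0.002 -1.   ] F [-0.2 -0.1 -0.4] M [-0.14  0.18  0.  ] w 0.0237
move [0.039  0.1365 0.0026] spin -17.7
```

```bash
python3 go.py .556 -.276 .2 -49.5
```

```text
t 4.4 pos [ 0.4812 -0.0286  0.202 ] yaw -83.7 q [-0.29  0.36  1.81  0.    0.96  1.17] tilt [ 0.007 -0.002 -1.   ] F [-0.2 -0.1 -0.4] M [-0.14  0.18  0.  ] w 0.0237
move [0.0472 0.2541 0.003 ] spin -34.2
```

Emit:
servo_tool(
  moves="0.005 0.025 0 -4 0.01;0.011 0.06 0 -8 0.01;0.018 0.095 0 -13 0.01;0.025 0.13 0 -18 0.01;0.031 0.165 0 -23 0.01;0.037 0.2 0 -28 0.01;0.043 0.23 0 -32 0.01;0.047 0.254 0 -34.2 0.01;0.047 0.254 0 -34.2 0.01;0.047 0.254 0 -34.2 0.01",
)

```text
time: 5.23
position: [0.553, -0.2762, 0.1966]
tool_rot: [0.939, 0.345, -0.001, -0.002]
ft_force: [0.2, 1.0, -1.2]
grip_width: 0.0237
grip_force: 40.0
```

```bash
python3 - <<'E'
from m import *
from go import go
m=cams.camera_model("wrist"); i=cams.camera("wrist"); cv2.imwrite("pics/w2.png",i)
go(.609,-.231,.14,-49.5)
print("slot px",proj(m,[.609,-.231,.068]))
E
```

```text
t 5.28 pos [ 0.5526 -0.2748  0.1968] yaw -49.58 q [-0.64  0.55  1.48  0.    1.12  0.22] tilt [-0.003  0.003 -1.   ] F [-0.3 -0.2 -1.5] M [-0.12  0.12  0.04] w 0.024
move [0.0713 0.0035 0.0567] spin -0.08
slot px (np.float64(323.6485367120601), np.float64(101.4367840788201))
```

View pics/w2.png

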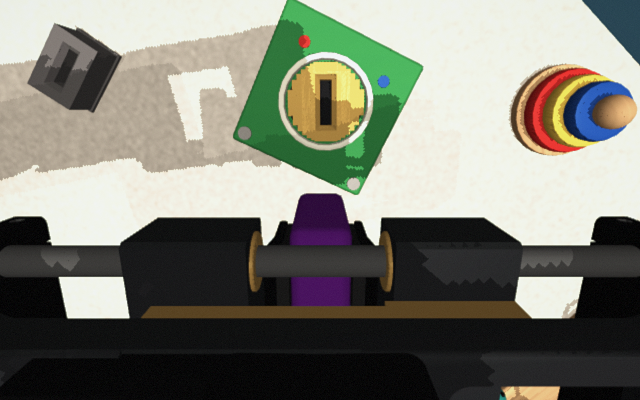

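The wrist view shows the green cam at (325,102) with its slot vertical in the picture, in line with the held key at (321,250). The empty stand's pocket is at (65,60). I measure the slot here.

```bash
cat > slot.py <<'E'
from m import *
def slot(i,m,near):
    h=cv2.cvtColor(i,cv2.COLOR_BGR2HSV)
    br=cv2.inRange(h,(15,70,60),(32,255,255)); b=cv2.convexHull(big(br,near,40)); print("cam",rect(b,m,.068))
    k=np.zeros(br.shape,np.uint8); cv2.drawContours(k,[b],-1,255,-1); k=cv2.erode(k,np.ones((9,9)))
    for t in (50,70,100):
        c=big(cv2.bitwise_and(k,cv2.inRange(h[...,2],0,t)),near,25); print("slot",t,rect(c,m,.068),cv2.boundingRect(c))
E
python3 - <<'E'
from slot import *
i=cv2.imread("pics/w2.png"); m=cams.camera_model("wrist"); slot(i,m,(325,101))
h=cv2.cvtColor(i,cv2.COLOR_BGR2HSV)
k=purple(i); c=big(k[:],(320,250),60); print("key",cv2.boundingRect(c))
from go import go
go(.609,-.231,.14,-49.5)
E
```

```text
cam (array([ 0.6089, -0.2306], dtype=float32), [np.float32(63.639484), np.float32(63.226868)], np.float32(42.193142))
slot 50 (array([ 0.6084, -0.231 ], dtype=float32), [np.float32(34.728504), np.float32(8.488854)], np.float32(40.409794)) (320, 81, 11, 44)
slot 70 (array([ 0.6087, -0.2308], dtype=float32), [np.float32(35.511295), np.float32(8.48926)], np.float32(40.408504)) (320, 80, 11, 45)
slot 100 (array([ 0.609 , -0.2311], dtype=float32), [np.float32(35.511753), np.float32(9.338042)], np.float32(40.40846)) (320, 80, 12, 45)
key (290, 194, 62, 52)
t 5.28 pos [ 0.5526 -0.2748  0.1968] yaw -49.58 q [-0.64  0.55  1.48  0.    1.12  0.22] tilt [-0.003  0.003 -1.   ] F [-0.3 -0.2 -1.5] M [-0.12  0.12  0.04] w 0.024
move [0.0713 0.0035 0.0567] spin -0.08
```

Both views agree on the slot: (0.609, -0.231), 40.4°. I move above it.

Emit:
servo_tool(
  moves="0.02 0.001 0 0 0.01;0.045 0.002 0.01 0 0.01;0.065 0.003 0.03 0 0.01;0.072 0.0035 0.05 0 0.01;0.072 0.0035 0.06 0 0.01;0.072 0.0035 0.06 0 0.01;0.072 0.0035 0.06 0 0.01;0.072 0.0035 0.06 0 0.01",
)

```text
time: 5.95
position: [0.6108, -0.2318, 0.1394]
tool_rot: [0.938, 0.346, 0.0, 0.0]
ft_force: [0.2, -0.8, -1.3]
grip_width: 0.0236
grip_force: 40.0
```

```bash
python3 go.py .6098 -.2303 .135 -49.6
```

```text
t 5.95 pos [ 0.6108 -0.2318  0.1394] yaw -49.53 q [-0.53  0.66  1.43 -0.    1.05  0.33] tilt [ 0.001 -0.001 -1.   ] F [ 0.2 -0.8 -1.3] M [-0.11  0.11  0.05] w 0.0236
move [ 0.0002 -0.0017  0.0044] spin 0.07
```

Emit:
servo_tool(
  moves="0 -0.001 0.01 0 0.01;0 -0.001 0.02 0 0.01;0 -0.001 0.026 0 0.01;0 -0.001 0.03 0 0.01;0 -0.001 0.034 0 0.01;0 -0.001 0.034 0 0.01",
)

```text
time: 6.45
position: [0.6096, -0.2304, 0.1033]
tool_rot: [0.938, 0.346, -0.001, -0.001]
ft_force: [-0.5, -0.0, -0.9]
grip_width: 0.0237
grip_force: 40.0
```

```bash
python3 go.py .6098 -.2303 .096 -49.6
```

```text
t 6.45 pos [ 0.6096 -0.2304  0.1033] yaw -49.52 q [-0.53  0.71  1.46 -0.    0.98  0.33] tilt [-0.002  0.001 -1.   ] F [-0.5 -0.  -0.9] M [-0.07  0.14 -0.02] w 0.0237
move [0.0002 0.     0.0073] spin 0.08
```

The tip is about 7 mm in with no force, so I go deeper.

Emit:
servo_tool(
  moves="0 0 0.003 0 0.01;0 0 0.006 0 0.01;0 0 0.006 0 0.01;0 0 0.006 0 0.01",
)

```text
time: 6.78
position: [0.6103, -0.2306, 0.0985]
tool_rot: [0.938, 0.346, -0.0, -0.0]
ft_force: [0.2, -0.6, 0.6]
grip_width: 0.024
grip_force: 40.0
```

```bash
python3 go.py .6098 -.2303 .096 -49.6
```

```text
t 6.78 pos [ 0.6103 -0.2306  0.0985] yaw -49.5 q [-0.53  0.71  1.46 -0.    0.97  0.33] tilt [-0.  0. -1.] F [ 0.2 -0.6  0.6] M [-0.11  0.11  0.05] w 0.024
move [-0.0002 -0.0005  0.0025] spin 0.1
```

Inserted about 12 mm. I turn clockwise, which is positive spin.

Emit:
servo_tool(
  moves="0 0 0 5 0.01;0 0 0 10 0.01;0 0 0 15 0.01;0 0 0 20 0.01;0 0 0 25 0.01;0 0 0 30 0.01;0 0 0 35 0.01;0 0 0 40 0.01;0 0 0 45 0.01;0 0 0 50 0.01",
)

```text
time: 7.62
position: [0.6114, -0.233, 0.0991]
tool_rot: [0.996, -0.084, 0.002, 0.002]
ft_force: [1.1, -5.0, -3.1]
grip_width: 0.024
grip_force: 40.0
```

Emit:
servo_tool(
  moves="0 0 0 4 0.01;0 0 0 8 0.01;0 0 0 12 0.01;0 0 0 15 0.01;0 0 0 18 0.01;0 0 0 21 0.01;0 0 0 23 0.01;0 0 0 24 0.01;0 0 0 24 0.01",
)

```text
time: 8.37
position: [0.6111, -0.2337, 0.0991]
tool_rot: [0.958, -0.288, 0.002, 0.002]
ft_force: [0.1, -5.2, -2.5]
grip_width: 0.0239
grip_force: 40.0
```

```bash
python3 go.py .6098 -.2303 .098 -127.6
```

```text
t 8.37 pos [ 0.6111 -0.2337  0.0991] yaw -123.47 q [-0.53  0.71  1.46 -0.    0.97  1.62] tilt [ 0.002 -0.006 -1.   ] F [ 0.1 -5.2 -2.5] M [-1.16  0.27  0.05] w 0.0239
move [-0.0029 -0.0021  0.0011] spin 4.13
```

Emit:
servo_tool(
  moves="-0.001 -0.001 0 2 0.01;-0.001 -0.001 0 4 0.01;-0.001 -0.001 0 5 0.01;-0.001 -0.001 0 6 0.01;-0.001 -0.001 0 6 0.01",
)

```text
time: 8.78
position: [0.6108, -0.2335, 0.0992]
tool_rot: [0.941, -0.337, 0.002, 0.003]
ft_force: [-0.2, -7.2, -2.6]
grip_width: 0.0234
grip_force: 40.0
```

```bash
python3 go.py .6098 -.2303 .098 -127.6
```

```text
t 8.78 pos [ 0.6108 -0.2335  0.0992] yaw -129.43 q [-0.53  0.71  1.46 -0.01  0.97  1.73] tilt [ 0.002 -0.008 -1.   ] F [-0.2 -7.2 -2.6] M [-1.75  0.33  0.13] w 0.0234
move [-0.0028 -0.0019  0.0012] spin -1.83
```

Emit:
servo_tool(
  moves="-0.001 -0.001 0 2 0.01;-0.001 -0.001 0 4 0.01;-0.001 -0.001 0 6 0.01;-0.001 -0.001 0 6 0.01",
)

```text
time: 9.12
position: [0.6107, -0.2336, 0.0993]
tool_rot: [0.923, -0.384, 0.003, 0.005]
ft_force: [-2.4, -10.4, -5.3]
grip_width: 0.0237
grip_force: 40.0
```

```bash
python3 go.py .6098 -.2303 .098 -127.6; python3 - <<'E'
from h import *
i=cams.camera("top"); cv2.imwrite("pics/t2.png",cv2.resize(i[90:220,360:500],None,fx=4,fy=4))
E
```

```text
t 9.12 pos [ 0.6107 -0.2336  0.0993] yaw -135.23 q [-0.53  0.71  1.46 -0.01  0.96  1.83] tilt [ 0.002 -0.011 -1.   ] F [ -2.4 -10.4  -5.3] M [-2.29  0.35  0.89] w 0.0237
move [-0.003  -0.0017  0.0012] spin -7.63
```

View pics/t2.png

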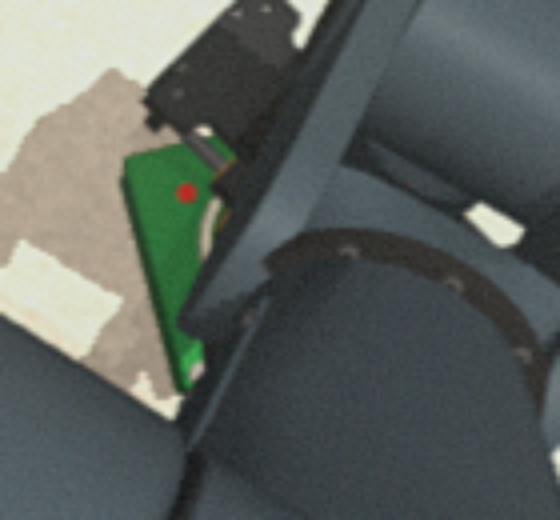

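The moment has risen to 0.89 N m, so the cam is at its stop. The arm hides the cam in the top view. I back off within the play and unload.

Emit:
servo_tool(
  moves="-0.001 -0.001 0 -3 0.01;-0.002 -0.001 0 -6 0.01;-0.002 -0.001 0 -10 0.01;-0.002 -0.001 0 -12 0.01;-0.002 -0.001 0 -12 0.01",
)

```text
time: 9.58
position: [0.6107, -0.2315, 0.0998]
tool_rot: [0.958, -0.287, 0.004, 0.004]
ft_force: [0.1, -10.9, -2.6]
grip_width: 0.0237
grip_force: 40.0
```

```bash
python3 go.py .6098 -.2303 .098 -120
```

```text
t 9.58 pos [ 0.6107 -0.2315  0.0998] yaw -123.32 q [-0.53  0.71  1.46 -0.01  0.96  1.63] tilt [ 0.004 -0.011 -1.   ] F [  0.1 -10.9  -2.6] M [-2.23  0.32  0.11] w 0.0237
move [-0.0014 -0.0005  0.0018] spin -3.32
```

Emit:
servo_tool(
  moves="0.001 0.0015 0 0 0.01;0.002 0.003 0 0 0.01;0.002 0.003 0 0 0.01;0.002 0.003 0 0 0.01",
)

```text
time: 9.92
position: [0.61, -0.2315, 0.0994]
tool_rot: [0.958, -0.288, 0.002, 0.002]
ft_force: [-0.7, -6.1, 0.4]
grip_width: 0.024
grip_force: 40.0
```

```bash
python3 go.py .6098 -.2303 .098 -120
```

```text
t 9.92 pos [ 0.61   -0.2315  0.0994] yaw -123.46 q [-0.53  0.71  1.46 -0.    0.97  1.62] tilt [ 0.002 -0.004 -1.   ] F [-0.7 -6.1  0.4] M [-1.27  0.28  0.13] w 0.024
move [-0.0008 -0.0009  0.0014] spin -3.46
```

Emit:
servo_tool(
  moves="0.001 0.0015 0 0 0.01;0.002 0.003 0 0 0.01;0.002 0.003 0 0 0.01;0.002 0.003 0 0 0.01",
)

```text
time: 10.25
position: [0.6088, -0.2318, 0.0981]
tool_rot: [0.958, -0.288, -0.001, -0.001]
ft_force: [0.1, -0.5, -0.8]
grip_width: 0.0236
grip_force: 40.0
```

```bash
python3 go.py .6098 -.2303 .098 -120
```

```text
t 10.25 pos [ 0.6088 -0.2318  0.0981] yaw -123.51 q [-0.54  0.71  1.46  0.    0.97  1.62] tilt [-0.001  0.002 -1.   ] F [ 0.1 -0.5 -0.8] M [-0.01  0.13 -0.02] w 0.0236
move [ 0.     -0.0018  0.0001] spin -3.51
```

The forces are gone and the blade is free. I lift out.

Emit:
servo_tool(
  moves="0 0 -0.005 0 0.01;0 0 -0.012 0 0.01;0 0 -0.02 0 0.01;0 0 -0.035 0 0.01;0 0 -0.06 0 0.01;0 0 -0.085 0 0.01;0 0 -0.1 0 0.01;0 0 -0.1 0 0.01",
)

```text
time: 10.92
position: [0.6118, -0.2341, 0.204]
tool_rot: [0.958, -0.288, 0.005, 0.001]
ft_force: [0.4, -0.6, -0.5]
grip_width: 0.0241
grip_force: 40.0
```

```bash
python3 go.py .425 -.03 .2 -83.6
```

```text
t 10.92 pos [ 0.6118 -0.2341  0.204 ] yaw -123.49 q [-0.54  0.58  1.38  0.    1.17  1.62] tilt [ 0.009 -0.005 -1.   ] F [ 0.4 -0.6 -0.5] M [ 0.    0.11 -0.04] w 0.0241
move [-0.2685 -0.0671  0.0014] spin -39.89
```

Emit:
servo_tool(
  moves="-0.02 -0.005 0 -4 0.01;-0.055 -0.014 0 -9 0.01;-0.09 -0.022 0 -14 0.01;-0.125 -0.031 0 -19 0.01;-0.16 -0.04 0 -24 0.01;-0.195 -0.049 0 -29 0.01;-0.23 -0.057 0 -34 0.01;-0.255 -0.064 0 -38 0.01;-0.268 -0.067 0 -39.9 0.01;-0.268 -0.067 0 -39.9 0.01",
)

```text
time: 11.75
position: [0.4197, -0.0269, 0.1982]
tool_rot: [0.998, 0.057, -0.002, -0.001]
ft_force: [0.4, -0.3, -1.0]
grip_width: 0.0238
grip_force: 40.0
```

Emit:
servo_tool(
  moves="0 0 0 0 0.01;0 0 0 0 0.01",
)

```text
time: 11.92
position: [0.425, -0.0305, 0.1989]
tool_rot: [0.998, 0.055, 0.001, 0.001]
ft_force: [-0.3, 0.4, -0.2]
grip_width: 0.0237
grip_force: 40.0
```

```bash
python3 - <<'E'
from slot import *
from go import go
m=cams.camera_model("wrist"); i=cams.camera("wrist"); t=cams.camera("top"); mt=cams.camera_model("top")
cv2.imwrite("pics/w3.png",i); cv2.imwrite("pics/t3.png",t)
slot(t,mt,(430,152))
print("pocket px expected",proj(m,[.4785,-.028,.034]))
go(.4795,-.0282,.2,-83.6)
E
```

```text
cam (array([ 0.6107, -0.2317], dtype=float32), [np.float32(65.980225), np.float32(65.13898)], np.float32(0.0))
slot 50 (array([ 0.6088, -0.2314], dtype=float32), [np.float32(33.288612), np.float32(6.7058253)], np.float32(150.11728)) (425, 143, 11, 15)
slot 70 (array([ 0.6085, -0.2312], dtype=float32), [np.float32(36.110016), np.float32(8.337364)], np.float32(149.42592)) (424, 142, 12, 17)
slot 100 (array([ 0.6088, -0.2316], dtype=float32), [np.float32(38.669106), np.float32(10.796055)], np.float32(150.62552)) (424, 141, 13, 19)
pocket px expected (np.float64(324.1923629676068), np.float64(122.53662684854062))
t 12.02 pos [ 0.4247 -0.0305  0.1987] yaw -83.71 q [-0.34  0.3   1.94 -0.    0.9   1.13] tilt [ 0.002 -0.001 -1.   ] F [ 0.3  0.5 -0.8] M [-0.01  0.17  0.02] w 0.0235
move [ 0.0547  0.0037 -0.0012] spin -0.11
```

View pics/w3.png

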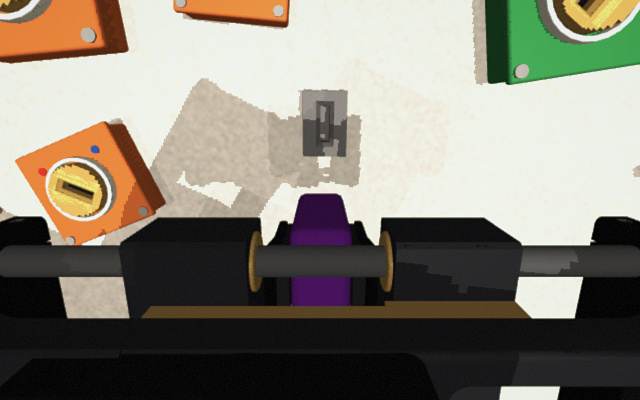

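The green cam's slot now lies at 150° (that is, -30°), so it is locked. The wrist view shows the empty pocket at (325,121), against (324,122.5) expected, and the key hangs straight as before. I return it above the stand.

Emit:
servo_tool(
  moves="0.015 0.001 0 0 0.01;0.035 0.002 0 0 0.01;0.05 0.003 0.02 0 0.01;0.0545 0.003 0.05 0 0.01;0.0545 0.003 0.08 0 0.01;0.0545 0.003 0.1 0 0.01;0.0545 0.003 0.11 0 0.01;0.0545 0.003 0.11 0 0.01;0.0545 0.003 0.11 0 0.01",
)

```text
time: 12.77
position: [0.4779, -0.0268, 0.0878]
tool_rot: [0.998, 0.055, -0.0, -0.0]
ft_force: [0.6, 0.2, -0.3]
grip_width: 0.024
grip_force: 40.0
```

```bash
python3 go.py .4795 -.0282 .049 -83.7
```

```text
t 12.77 pos [ 0.4779 -0.0268  0.0878] yaw -83.68 q [-0.29  0.56  1.91 -0.    0.67  1.17] tilt [-0.001  0.    -1.   ] F [ 0.6  0.2 -0.3] M [-0.02  0.1   0.02] w 0.024
move [0.0015 0.0015 0.0388] spin 0.02
```

Emit:
servo_tool(
  moves="0.001 0.001 0.007 0 0.01;0.001 0.001 0.013 0 0.01;0.001 0.001 0.019 0 0.01;0.001 0.001 0.024 0 0.01;0.001 0.001 0.024 0 0.01",
)

```text
time: 13.18
position: [0.4786, -0.0273, 0.064]
tool_rot: [0.998, 0.056, 0.0, 0.0]
ft_force: [0.7, -2.0, -2.3]
grip_width: 0.0236
grip_force: 40.0
```

```bash
python3 go.py .4795 -.0282 .049 -83.7
```

```text
t 13.18 pos [ 0.4786 -0.0273  0.064 ] yaw -83.59 q [-0.29  0.61  1.93 -0.    0.61  1.17] tilt [ 0.    -0.001 -1.   ] F [ 0.7 -2.  -2.3] M [-0.58  0.08  0.04] w 0.0236
move [0.0008 0.001  0.015 ] spin 0.11
```

Emit:
servo_tool(
  moves="0 0.001 0.004 0 0.01;0 0.001 0.008 0 0.01;0 0.001 0.012 0 0.01;0 0.001 0.014 0 0.01;0 0.001 0.014 0 0.01",
)

```text
time: 13.6
position: [0.478, -0.0277, 0.05]
tool_rot: [0.998, 0.056, -0.001, -0.0]
ft_force: [-0.2, 0.4, -0.4]
grip_width: 0.0241
grip_force: 40.0
```

```bash
python3 go.py .4795 -.0282 .049 -83.7
```

```text
t 13.6 pos [ 0.478  -0.0277  0.05  ] yaw -83.61 q [-0.29  0.64  1.93  0.    0.57  1.17] tilt [-0.001  0.    -1.   ] F [-0.2  0.4 -0.4] M [-0.09  0.16 -0.04] w 0.0241
move [0.0015 0.0007 0.001 ] spin 0.09
```

The key is seated with no side force. I open, then rise straight up.

Emit:
servo_tool(
  moves="0 0 0.001 0 0.07;0 0 0.001 0 0.07;0 0 0.001 0 0.07;0 0 0.001 0 0.07;0 0 0.001 0 0.07;0 0 0.001 0 0.07;0 0 0.001 0 0.07;0 0 0.001 0 0.07;0 0 0.001 0 0.07;0 0 0.001 0 0.07",
)

```text
time: 14.43
position: [0.4784, -0.0279, 0.0496]
tool_rot: [0.998, 0.056, 0.0, 0.0]
ft_force: [0.3, 0.3, 0.4]
grip_width: 0.0694
grip_force: 0.0
```

Emit:
servo_tool(
  moves="0 0 -0.01 0 0.07;0 0 -0.03 0 0.07;0 0 -0.06 0 0.07;0 0 -0.1 0 0.07;0 0 -0.14 0 0.07;-0.04 0 -0.16 0 0.07;-0.07 0 -0.16 0 0.07;-0.07 0 -0.16 0 0.07",
)

```text
time: 15.1
position: [0.4019, -0.0341, 0.2107]
tool_rot: [0.998, 0.056, -0.003, -0.001]
ft_force: [-0.7, 0.0, -0.1]
grip_width: 0.0699
grip_force: 0.0
```

```bash
python3 - <<'E'
from slot import *
from go import go
t=cams.camera("top"); mt=cams.camera_model("top"); s=cams.camera("side")
c=[c for c in cv2.findContours(purple(t),0,1)[0]]; print("top key",[rect(x,mt,.094) for x in c if cv2.contourArea(x)>40 and abs(x.mean((0,1))-(329,213)).max()<30])
print("side key box",cv2.boundingRect(big(purple(s),(318,220),30)))
slot(t,mt,(430,152))
m=cams.camera_model("wrist"); w=cams.camera("wrist"); print("wrist",rect(big(purple(w)),m,.094))
go(.4,0,.2,-83)
cv2.imwrite("pics/end.png",np.hstack([cv2.resize(s[130:280,230:430],None,fx=2,fy=2),cv2.resize(w,(400,300))]))
E
```

```text
top key [(array([ 0.479 , -0.0271], dtype=float32), [np.float32(43.063663), np.float32(22.862846)], np.float32(6.9806376))]
side key box (302, 202, 30, 15)
cam (array([ 0.6097, -0.2317], dtype=float32), [np.float32(65.27212), np.float32(63.74488)], np.float32(90.76114))
slot 50 (array([ 0.609 , -0.2311], dtype=float32), [np.float32(33.265186), np.float32(6.8720193)], np.float32(148.40211)) (425, 143, 11, 15)
slot 70 (array([ 0.6088, -0.2314], dtype=float32), [np.float32(35.399136), np.float32(8.337364)], np.float32(149.42589)) (424, 142, 12, 17)
slot 100 (array([ 0.6086, -0.2321], dtype=float32), [np.float32(38.598175), np.float32(11.805041)], np.float32(149.42941)) (424, 141, 13, 19)
wrist (array([ 0.4757, -0.0274], dtype=float32), [np.float32(48.233498), np.float32(22.930319)], np.float32(5.7278385))
t 15.25 pos [ 0.4091 -0.0359  0.2103] yaw -83.64 q [-0.36  0.26  1.96  0.    0.92  1.1 ] tilt [ 0.002 -0.001 -1.   ] F [ 0.9 -0.8  0.5] M [-0.04  0.1  -0.05] w 0.07
move [-0.0051 -0.0367  0.0103] spin -0.64
```

View pics/end.png

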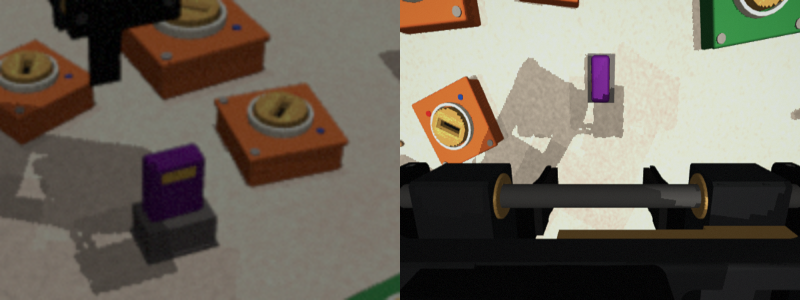

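The key stands upright and released in its stand: at (173,180) in the side crop, and at (600,78) in the wrist view. The cam is locked and the gripper is clear, so I hand in.

```bash
python3 -c "
from rig import job; print(job.hand_in())"
```

```text
the job is handed in; nothing more can be done
None
```

The job is handed in, result not reported: my last pictures show the green lock turned to its stop and the key upright and released in its stand; I never touched the orange lock.

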